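# Lap two slats on a roof mock-up

### The arm

A 7-joint arm with a two-finger parallel gripper is mounted at the origin on a cart in front of the work surface, level with it; the furniture and walls round the work are solid. World frame = base frame: x ahead of the robot, y to its left, z up, the work surface at z = 0. Lengths are in m, angles in rad, forces in N, time in s.
With the tool pointing down it reaches from about 0.425 to 1.025 m from the base axis. Payload 9.4 kg.
Tool frame: the origin (TCP) lies midway between the tips of the shut fingers; the grasp point (between the pads) lies 19 mm behind it (arm.pinch_z is the z of the grasp point in the tool frame, in m); z points along the fingers, y is the line along which they close (so a half turn about z gives the same grasp; the last joint's range is limited). The gripper opens to 93 mm and grips with 3 to 60 N. Pads are 15 mm wide; open, the fingers measure 128 mm over their backs; the gripper's body (75 mm by 188 mm) begins 65 mm behind the grasp point.
Start: joints at [1.077, 0.599, -0.003, 1.599, 0.002, 0.943, -0.08], TCP at [0.293, -0.663, 0.219] pointing down, gripper open.
Joint ranges: [-2.57, 2.57], [-0.35, 1.97], [-1.29, 1.29], [0.11, 2.56], [-1.05, 4.19], [0.11, 1.86], [-2.63, 2.63]. Speed limits (rad/s): [2.22, 2.22, 3.01, 3.01, 3.14, 3.14, 3.14].

### API

Orientations are given as a unit quaternion [x, y, z, w].
In Python, from plant import arm gives the robot as it stands.
- The arm moves only by the tool drive_tool, never from a script. Its argument "moves" is a list of rows, each an object of numbers: "ax", "ay", "az": the turn, a rotation vector about the world's x, y, z in degrees; "x", "y", "z": the shift along the world's x, y, z in m; "gripper": the gripper command: -1 is fully open, 1 is shut, values between are in proportion. A call has 1 to 12 rows; each row shifts and turns the commanded pose from where the row before left it; what a row does not reach is not made up. A row lasts 1/8 s, in which the tool goes at most 62.5 mm and 10.7 degrees, less where a joint would pass 70% of its speed; a pose out of reach is approached as far as the arm can. A call with a gripper value outside its range is refused whole. The fingers move at their own pace and stop on an object; the grip force is fixed at half the most. Time passes only in rows, so rows that do not move let the fingers close. It gives the time, the measured TCP pose, the force, the opening and the grip force at its end, in the units of the state.
- arm.get_state(): the state, without advancing time (a new reading comes with each control period).
- arm.capture(name): name is "scene" or "top" or "wrist"; returns the picture (420x560x3 uint8, red, green, blue); there is no depth.
- arm.camera_info(name): a dict with "mtx" (3x3 intrinsics, pixels), "extrinsics" (4x4, takes a point from world to camera coordinates). Camera axes: x right, y up, looking along -z (the intrinsics and any distortion apply to the point x, -y, -z); pixel columns grow to the right and rows downward; lengths in m; the calibration is good to about 2 mm. A picture is of the moment at which its call begins: read the wrist's pose just before it. camera_info takes no time and is no camera call; for the wrist camera it gives the pose at the moment of the call.
- arm.close_job(): hands the job in; it is judged then, once.
The state is a dict: "time_s": time; "q": joint angles; "qd": joint speeds; "joint_torque": joint torques, N m; "tool_pos": TCP position; "orientation": TCP orientation; "ft_force": force on the tool from outside, world axes, zero at the start; "wrist_torque": the same for the moment, N m; "finger_gap": finger opening in m; "finger_force": force on a finger pad.
Only numpy, scipy, OpenCV 4.12 (cv2) and the standard library are available. Lean on these libraries where they do the work, as an engineer would, in place of code of your own. Each camera call takes 0.05 s, during which the arm holds its last target. There are 200 camera calls.

### The job

Finish the sloping roof mock-up: lay the long slat over the fixed bottom slat, its lower edge along the black line there and its ends at the line's ends, its own marked face up and its own line towards the top of the slope. Then lay the short slat likewise to the line on the long one. Both must lie flat on the slat below and stay put; leave the calliper, mouse and big tape roll where they are.

Things in the scene. Friction and masses are not known exactly. Their poses are not given: they have to be found in the camera images.
- roof_frame: Fixed wooden roof mock-up, 160 x 190 mm in plan, up to 95 mm high: base board, two rafters rising at 25 degrees, open cross battens 10 mm wide. Origin: centre of its underside; x points up the slope from the low eaves, z up. Fingers at the middle of a laid slat's upper edge go into a gap; the next batten begins about 24 mm beyond that edge.
- starter: Fixed bottom slat, 58 x 190 x 7 mm, 14.6 degrees from level. Origin: centre of its underside; x across the width, y lengthwise, z out of the upper face; +x up the slope. A black line 160 mm long, parallel to y, is centred on its upper face at x = +9 (38 mm above its lower edge). A slat laid to the line lies flush on the starter: its origin at x 38, y 0, z 7 mm in this frame, parallel.
- long_slat: Loose slat 58 x 160 x 7 mm, about 90 g, flat on the worktop beside the mock-up, marked face up. Origin: centre of its underside; x across the width, y lengthwise, z out of the upper face. Black line 130 mm long at x = +9 mm (38 mm from the lower edge x = -29): +x must point up the slope. A slat laid to it has its origin at x 38, y 0, z 7 mm. Grip across the width; friction holds it on the slope.
- long_tail (a point): Middle of the long slat's lower (tail) edge, on its underside: x = -29 mm in the slat's frame. At the start it is the long edge on the right, towards the robot.
- short_slat: Loose unmarked slat 58 x 130 x 7 mm, about 75 g, flat on the worktop on the other side of the mock-up. Origin: centre of its underside; x across the width, y lengthwise, z out of the upper face. It may be laid either way round. Grip it across its width at the middle, like the long one.
- calliper: Loose digital calliper, 77 x 249 x 15 mm, lying in front of the mock-up; a bystander. Origin: centre of its underside.
- mouse_black: Loose black computer mouse, 105 x 58 x 34 mm, at the right; a bystander. Origin: centre of its underside.
- tape_1: Loose big tape roll, 100 x 98 x 25 mm, lying at the left; a bystander. Origin: centre of its underside.
Things that resemble listed ones, but are neither listed nor needed, are in the scene too. Leave any purple look-alike of the short_slat alone.

How it is judged:
By the outcome, as a careful person would: the job done as asked, in the order asked, and still so for the second after the job is handed in, with the robot touching nothing.
It also fails if it takes over 56 s, if anything falls off the work surface, if the arm or the gripper's body presses on something with over 40 N, if the wrist force passes 120 N, or if a joint passes its speed limit or range.

## Working session

There is one attempt and no reset: what is moved stays moved. The work goes in short steps, Python scripts to look and compute and a tool call to move; the robot and the scene stay as the last step left them, time stands still between calls to the robot, and variables do not carry over. Pictures are saved under pics/ and viewed, at most 10 in all, crops included, and the job is handed in when it is done.

Besides the shell and the picture viewer there is one more tool, called after "Emit:" in YAML: its name, and indented under it one key for each argument. drive_tool: Moves the arm, as the interface text tells. Its arguments: {"type":"object","properties":{"moves":{"type":"array"}},"required":["moves"]}

```bash
mkdir -p pics; ls
python3 - <<'E'
from plant import arm
import cv2,numpy as np
for n in ("scene","top"):
    im=arm.capture(n); cv2.imwrite(f"pics/{n}0.png",im[:,:,::-1]); 
    c=arm.camera_info(n); print(n,np.round(c["mtx"],1).tolist(),np.round(c["extrinsics"],3).tolist(), [k for k in c])
s=arm.get_state();print(s["time_s"],s["tool_pos"],s["orientation"],s["finger_gap"],arm.pinch_z)
E
```

```text
pics
scene [[520.4, 0.0, 282.6], [0.0, 520.4, 210.1], [0.0, 0.0, 1.0]] [[0.873, -0.487, 0.016, -0.454], [0.342, 0.634, 0.693, -0.176], [-0.348, -0.6, 0.72, -1.759], [0.0, 0.0, 0.0, 1.0]] ['mtx', 'extrinsics']
top [[442.5, 0.0, 271.6], [0.0, 442.5, 213.2], [0.0, 0.0, 1.0]] [[-0.005, -1.0, -0.003, -0.07], [0.985, -0.006, 0.175, -0.471], [-0.175, -0.002, 0.985, -1.636], [0.0, 0.0, 0.0, 1.0]] ['mtx', 'extrinsics']
0.1 [ 0.2932976  -0.66254796  0.21786144] [ 9.78357721e-01  2.06919525e-01 -2.09580176e-04 -6.60274409e-04] 0.09270639803269937 -0.0188
```

View pics/scene0.png

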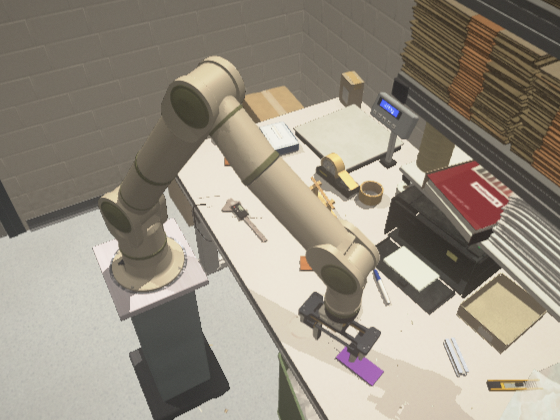

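View pics/top0.png

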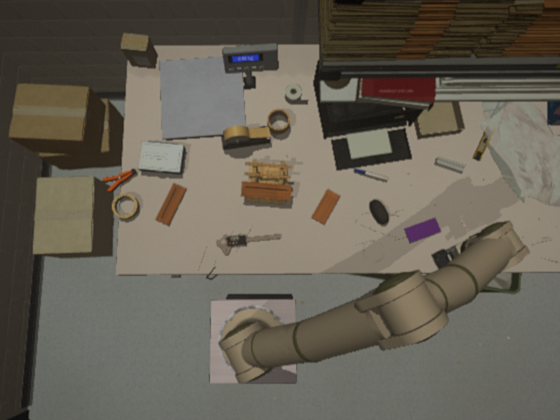

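The top view shows the long slat at (171,203), the short slat at (326,206), the starter at (267,190) and the purple decoy at (422,230). The slope rises away from the robot. Next I'll measure these by colour.

```bash
cat > h.py <<'E'
import numpy as np,cv2
from plant import arm
from scipy.spatial.transform import Rotation as R
def ray(c,px):
    K,E=np.array(c["mtx"]),np.array(c["extrinsics"])
    px=np.atleast_2d(np.array(px,float))
    d=np.c_[(px[:,0]-K[0,2])/K[0,0],-(px[:,1]-K[1,2])/K[1,1],-np.ones(len(px))]
    return -E[:3,:3].T@E[:3,3], d@E[:3,:3]
def onplane(c,px,p0,n=(0,0,1)):
    o,d=ray(c,px); n=np.array(n,float)
    return o+d*(((np.array(p0)-o)@n)/(d@n))[:,None]
def proj(c,P):
    K,E=np.array(c["mtx"]),np.array(c["extrinsics"])
    p=np.atleast_2d(P)@E[:3,:3].T+E[:3,3]
    return np.c_[K[0,0]*p[:,0]/-p[:,2]+K[0,2],-K[1,1]*p[:,1]/-p[:,2]+K[1,2]]
def blobs(im,amin=150,lo=(3,110,60),hi=(13,255,255)):
    hsv=cv2.cvtColor(im,cv2.COLOR_RGB2HSV)
    m=cv2.inRange(hsv,lo,hi); m=cv2.morphologyEx(m,cv2.MORPH_CLOSE,np.ones((5,5)))
    cs,_=cv2.findContours(m,cv2.RETR_EXTERNAL,cv2.CHAIN_APPROX_NONE)
    return [c for c in cs if cv2.contourArea(c)>amin]
def rect(c,cnt,z):
    P=onplane(c,cnt.reshape(-1,2),(0,0,z))[:,:2]
    (x,y),(w,h),a=cv2.minAreaRect((P*1000).astype(np.float32))
    if w<h: a+=90   # a = long axis direction
    return round(x),round(y),round(max(w,h)),round(min(w,h)),round((a+90)%180-90,1)
E
python3 - <<'E'
from h import *
im=cv2.imread("pics/top0.png")[:,:,::-1].copy(); c=arm.camera_info("top")
hsv=cv2.cvtColor(im,cv2.COLOR_RGB2HSV)
print([hsv[y,x].tolist() for x,y in((171,203),(326,206),(267,194),(267,186),(60,200))])
for b in blobs(im):
    if cv2.boundingRect(b)[1]>140: print(cv2.boundingRect(b),rect(c,b,.007),rect(c,b,.03))
cv2.imwrite("pics/topc.png",cv2.resize(im[140:260,100:360],None,fx=3,fy=3,interpolation=2)[:,:,::-1])
w=arm.camera_info("wrist");E=np.array(w["extrinsics"]);s=arm.get_state()
Rt=R.from_quat(s["orientation"]).as_matrix();o=-E[:3,:3].T@E[:3,3]
print("wrist cam in tool",Rt.T@(o-s["tool_pos"]),(E[:3,:3]@Rt).round(2).tolist(),np.round(w["mtx"],0).tolist(),Rt.round(2).tolist())
E
```

```text
[[13, 165, 113], [13, 167, 128], [13, 168, 117], [13, 166, 118], [23, 69, 125]]
(312, 190, 28, 34) (502, -282, 128, 55, -30.1) (498, -279, 126, 54, -30.1)
(156, 184, 30, 41) (516, 319, 158, 55, -24.4) (511, 314, 156, 54, -24.4)
(242, 182, 50, 19) (566, -51, 194, 60, 84.9) (561, -52, 191, 59, 84.9)
(103, 171, 30, 21) (609, 527, 118, 61, -72.9) (603, 519, 116, 60, -72.9)
wrist cam in tool [ 0.0773647  -0.00087358 -0.16558577] [[-0.0, 1.0, 0.0], [0.96, 0.0, 0.28], [0.28, 0.0, -0.96]] [[304.0, 0.0, 277.0], [0.0, 304.0, 206.0], [0.0, 0.0, 1.0]] [[0.91, 0.4, -0.0], [0.4, -0.91, 0.0], [-0.0, -0.0, -1.0]]
```

View pics/topc.png

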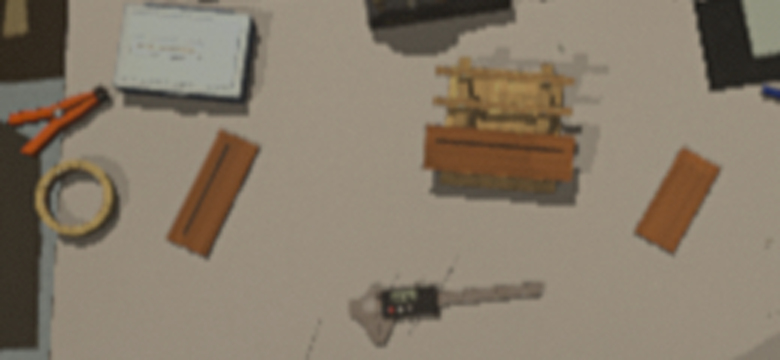

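The long slat's line is on its upper-left side, so its +x yaw is about 65.6°. The starter's up-slope yaw is about -5°. I'll pass over the starter and look from close by.

Emit:
drive_tool:
  moves:
    - {"x":0.02,"y":0.05,"z":0.01,"az":5.1,"gripper":-1}
    - {"x":0.022,"y":0.051,"z":0.008,"az":5.1,"gripper":-1}
    - {"x":0.022,"y":0.051,"z":0.008,"az":5.1,"gripper":-1}
    - {"x":0.022,"y":0.051,"z":0.008,"az":5.1,"gripper":-1}
    - {"x":0.022,"y":0.051,"z":0.008,"az":5.1,"gripper":-1}
    - {"x":0.022,"y":0.051,"z":0.008,"az":5.1,"gripper":-1}
    - {"x":0.022,"y":0.051,"z":0.008,"az":5.1,"gripper":-1}
    - {"x":0.022,"y":0.051,"z":0.008,"az":5.1,"gripper":-1}
    - {"x":0.022,"y":0.051,"z":0.008,"az":5.1,"gripper":-1}
    - {"x":0.022,"y":0.051,"z":0.008,"az":5.1,"gripper":-1}
    - {"x":0.022,"y":0.04,"z":0.008,"az":5.1,"gripper":-1}
    - {"x":0.022,"y":0.0,"z":0.008,"az":5.1,"gripper":-1}

```text
$.moves[0]: bad value
```

```bash
cat > shot.py <<'E'
import sys,json
from h import *
def shot(n):
    c=arm.camera_info("wrist"); im=arm.capture("wrist"); cv2.imwrite(f"pics/{n}.png",im[:,:,::-1])
    json.dump({k:np.array(v).tolist() for k,v in c.items()},open(f"pics/{n}.json","w"))
    s=arm.get_state(); print(round(s["time_s"],2),np.round(s["tool_pos"],4),np.round(R.from_quat(s["orientation"]).as_matrix(),3).tolist(),np.round(s["finger_gap"],4),np.abs(s["qd"]).max().round(3))
if __name__=="__main__": shot(sys.argv[1])
E
python3 shot.py w1
```

```text
0.15 [ 0.2934 -0.6626  0.218 ] [[0.914, 0.405, -0.001], [0.405, -0.914, 0.001], [-0.0, -0.001, -1.0]] 0.0932 0.002
```

Emit:
drive_tool:
  moves:
    - {"x":0,"y":0.05}
    - {"y":0.05}
    - {"y":0.05}
    - {"y":0}

```text
$.moves[0]: bad value
```

```bash
python3 shot.py w2; python3 -c "
import cv2,numpy as np
cv2.imwrite('pics/w12.png',cv2.resize(np.hstack([cv2.imread('pics/w1.png'),cv2.imread('pics/w2.png')]),(800,300),interpolation=cv2.INTER_AREA))"
```

```text
0.2 [ 0.2934 -0.6627  0.2181] [[0.914, 0.405, -0.0], [0.405, -0.914, 0.001], [-0.0, -0.001, -1.0]] 0.093 0.004
```

View pics/w12.png

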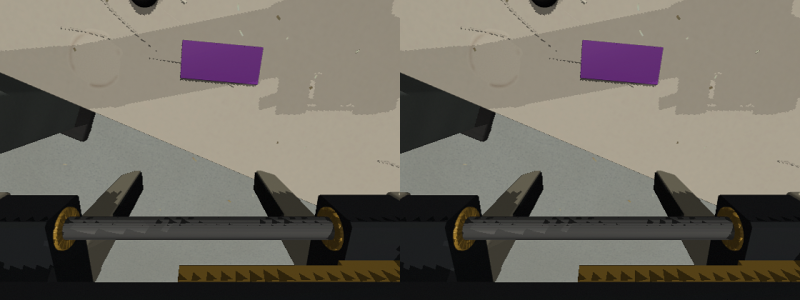

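The moves were refused because each row needs every field. The picture shows only the purple decoy, so the camera looks out on the tool's +x side. I'll stop short of the starter, at y of about -0.17.

Emit:
drive_tool:
  moves:
    - {"ax":0,"ay":0,"az":5.1,"x":0.02,"y":0.045,"z":0.01,"gripper":-1}
    - {"ax":0,"ay":0,"az":5.1,"x":0.022,"y":0.045,"z":0.008,"gripper":-1}
    - {"ax":0,"ay":0,"az":5.1,"x":0.022,"y":0.045,"z":0.008,"gripper":-1}
    - {"ax":0,"ay":0,"az":5.1,"x":0.022,"y":0.045,"z":0.008,"gripper":-1}
    - {"ax":0,"ay":0,"az":5.1,"x":0.022,"y":0.045,"z":0.008,"gripper":-1}
    - {"ax":0,"ay":0,"az":5.1,"x":0.022,"y":0.045,"z":0.008,"gripper":-1}
    - {"ax":0,"ay":0,"az":5.1,"x":0.022,"y":0.045,"z":0.008,"gripper":-1}
    - {"ax":0,"ay":0,"az":5.1,"x":0.022,"y":0.045,"z":0.008,"gripper":-1}
    - {"ax":0,"ay":0,"az":5.1,"x":0.022,"y":0.045,"z":0.008,"gripper":-1}
    - {"ax":0,"ay":0,"az":5.1,"x":0.022,"y":0.045,"z":0.008,"gripper":-1}
    - {"ax":0,"ay":0,"az":5.1,"x":0.022,"y":0.03,"z":0.008,"gripper":-1}
    - {"ax":0,"ay":0,"az":5.1,"x":0.022,"y":0.01,"z":0.008,"gripper":-1}

```text
time_s: 1.7
tool_pos: [0.5562, -0.1704, 0.3171]
orientation: [0.735, 0.678, 0.0, -0.0]
ft_force: [-0.3, -0.4, -0.2]
finger_gap: 0.0932
finger_force: 0.0
```

Emit:
drive_tool:
  moves:
    - {"ax":0,"ay":0,"az":0,"x":0,"y":0,"z":0,"gripper":-1}
    - {"ax":0,"ay":0,"az":0,"x":0,"y":0,"z":0,"gripper":-1}

```text
time_s: 1.95
tool_pos: [0.5545, -0.1737, 0.316]
orientation: [0.738, 0.675, -0.001, -0.0]
ft_force: [-0.7, -0.7, 0.8]
finger_gap: 0.0928
finger_force: 0.0
```

```bash
python3 shot.py w3
```

```text
2.0 [ 0.5544 -0.1739  0.3161] [[0.088, 0.996, -0.001], [0.996, -0.088, -0.0], [-0.0, -0.001, -1.0]] 0.0931 0.004
```

Emit:
drive_tool:
  moves:
    - {"ax":0,"ay":0,"az":0,"x":-0.02,"y":0.05,"z":0,"gripper":-1}
    - {"ax":0,"ay":0,"az":0,"x":-0.02,"y":0.05,"z":0,"gripper":-1}
    - {"ax":0,"ay":0,"az":0,"x":0,"y":0,"z":0,"gripper":-1}
    - {"ax":0,"ay":0,"az":0,"x":0,"y":0,"z":0,"gripper":-1}

```text
time_s: 2.5
tool_pos: [0.5152, -0.0742, 0.3167]
orientation: [0.737, 0.676, -0.0, 0.0]
ft_force: [-0.3, -0.0, -0.0]
finger_gap: 0.0933
finger_force: 0.0
```

```bash
python3 shot.py w4; python3 -c "
import cv2,numpy as np
cv2.imwrite('pics/w34.png',np.hstack([cv2.imread('pics/w3.png')[:300,80:480],cv2.imread('pics/w4.png')[:300,80:480]]))"
```

```text
2.55 [ 0.5154 -0.0746  0.3166] [[0.088, 0.996, -0.0], [0.996, -0.088, -0.001], [-0.001, 0.0, -1.0]] 0.093 0.008
```

View pics/w34.png

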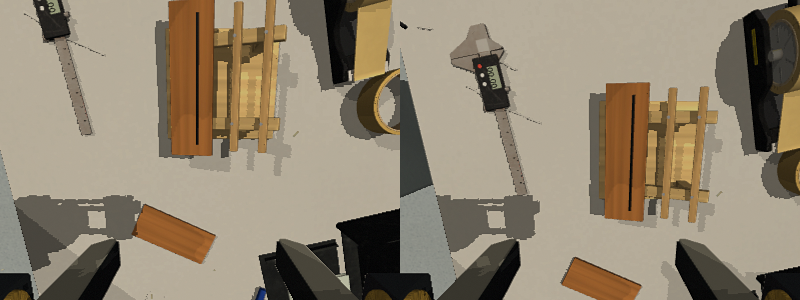

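w3 and w4 show the starter's line in full, from about (276,14) to (276,146) in w3 and from (313,95) to (309,211) in w4 in full-frame pixels. The short slat is at the lower part of both pictures. I'll triangulate from the two views.

```bash
cat >> h.py <<'E'
import json
def load(n): return cv2.imread(f"pics/{n}.png")[:,:,::-1].copy(), json.load(open(f"pics/{n}.json"))
def lineends(im,x0,x1,y0,y1,vmax=45):
    v=im.max(2)[y0:y1,x0:x1]; m=(v<vmax).astype(np.uint8)
    n,l,s,_=cv2.connectedComponentsWithStats(m); 
    i=1+np.argmax(s[1:,4]); p=np.argwhere(l==i)[:,::-1]+[x0,y0]
    mu=p.mean(0); d=np.linalg.svd(p-mu,full_matrices=False)[2][0]; d*=np.sign(d[1]); t=(p-mu)@d
    return np.array([mu+d*(t.min()-.4),mu+d*(t.max()+.4)]),np.ptp((p-mu)@[-d[1],d[0]])
def tri(cs,pxs):
    A=np.zeros((3,3));b=np.zeros(3);L=[]
    for c,p in zip(cs,pxs):
        o,d=ray(c,p);d=d[0]/np.linalg.norm(d[0]);M=np.eye(3)-np.outer(d,d);A+=M;b+=M@o;L.append((M,o))
    X=np.linalg.solve(A,b); return X,[round(1e3*np.linalg.norm(M@(X-o)),2) for M,o in L]
E
python3 - <<'E'
from h import *
i3,c3=load("w3");i4,c4=load("w4")
e3,w3=lineends(i3,260,292,5,155);e4,w4=lineends(i4,295,325,85,220)
print(e3.round(1).tolist(),w3,e4.round(1).tolist(),w4)
X=[]
for a,b in zip(e3,e4):
    x,r=tri([c3,c4],[a,b]);X.append(x);print(x.round(4),r)
d=X[0]-X[1];print("len",np.linalg.norm(d),"yaw",np.degrees(np.arctan2(d[1],d[0])),"dz",d[2])
for n,i,c in(("w3",i3,c3),("w4",i4,c4)):
    for b in blobs(i,800,hi=(16,255,255)): print(n,cv2.boundingRect(b),rect(c,b,.006))
E
```

```text
[[276.5, 11.6], [276.5, 144.4]] 2.0027737883718055 [[313.0, 94.6], [309.2, 210.4]] 2.313943574984873
[0.5706 0.0285 0.0592] [np.float64(0.11), np.float64(0.11)]
[ 0.5564 -0.1307  0.0564] [np.float64(0.22), np.float64(0.22)]
len 0.15991150660361486 yaw 84.91815769646789 dz 0.002864450436946782
w3 (212, 204, 84, 60) (504, -280, 130, 59, -30.3)
w3 (249, 0, 46, 156) (556, -46, 210, 64, 84.4)
w4 (242, 257, 79, 46) (504, -279, 130, 59, -30.2)
w4 (284, 82, 46, 139) (560, -56, 213, 65, 84.7)
```

The line measures 159.9 mm against 160 mm, with yaw 84.9° and z of about 58 mm, so it's consistent. The short slat is at (504,-280) and measures 130x59. Now to the long slat.

Emit:
drive_tool:
  moves:
    - {"ax":0,"ay":0,"az":8.8,"x":0.009,"y":0.045,"z":-0.008,"gripper":-1}
    - {"ax":0,"ay":0,"az":8.8,"x":0.009,"y":0.045,"z":-0.008,"gripper":-1}
    - {"ax":0,"ay":0,"az":8.8,"x":0.009,"y":0.046,"z":-0.008,"gripper":-1}
    - {"ax":0,"ay":0,"az":8.8,"x":0.009,"y":0.046,"z":-0.008,"gripper":-1}
    - {"ax":0,"ay":0,"az":8.8,"x":0.009,"y":0.046,"z":-0.008,"gripper":-1}
    - {"ax":0,"ay":0,"az":8.8,"x":0.009,"y":0.046,"z":-0.008,"gripper":-1}
    - {"ax":0,"ay":0,"az":8.8,"x":0.009,"y":0.046,"z":-0.008,"gripper":-1}
    - {"ax":0,"ay":0,"az":8.8,"x":0.009,"y":0.046,"z":-0.008,"gripper":-1}
    - {"ax":0,"ay":0,"az":0,"x":0,"y":0,"z":0,"gripper":-1}
    - {"ax":0,"ay":0,"az":0,"x":0,"y":0,"z":0,"gripper":-1}
    - {"ax":0,"ay":0,"az":0,"x":0,"y":0,"z":0,"gripper":-1}

```text
time_s: 3.92
tool_pos: [0.5882, 0.291, 0.2526]
orientation: [0.214, 0.977, -0.0, 0.0]
ft_force: [-0.3, 0.4, 0.4]
finger_gap: 0.0932
finger_force: 0.0
```

```bash
python3 shot.py w5
python3 - <<'E'
from h import *
i,c=load("w5")
for b in blobs(i,800,hi=(16,255,255)):
    x,y,w,h=cv2.boundingRect(b);print((x,y,w,h),rect(c,b,.0065))
    try:
        e,wd=lineends(i,x+4,x+w-4,y+4,y+h-4); P=onplane(c,e,(0,0,.007)); print(e.round(1).tolist(),wd,P.round(4).tolist(),P.mean(0).round(4),np.linalg.norm(P[0]-P[1]),np.degrees(np.arctan2(*(P[0]-P[1])[1::-1])))
    except Exception as ex: print(ex)
E
```

```text
3.98 [0.5881 0.2912 0.2528] [[-0.909, 0.418, 0.001], [0.418, 0.909, -0.001], [-0.001, -0.0, -1.0]] 0.0931 0.008
(0, 225, 107, 48) (564, -65, 164, 67, 84.5)
[[87.7, 255.9], [48.9, 269.1]] 2.4986393036636496 [[0.5787, -0.0135, 0.007], [0.5724, -0.0789, 0.007]] [ 0.5756 -0.0462  0.007 ] 0.0657239080428761 84.54073185321013
(414, 70, 90, 91) (607, 530, 127, 67, -74.2)
[[417.3, 154.6], [421.3, 156.3]] 1.8382900600361158 [[0.6396, 0.4751, 0.007], [0.644, 0.4793, 0.007]] [0.6418 0.4772 0.007 ] 0.006117615334184874 -136.69853246377662
(252, 51, 46, 128) (517, 322, 159, 58, -24.1)
[[281.6, 63.6], [282.8, 167.4]] 2.2416829658760773 [[0.4612, 0.3558, 0.007], [0.5797, 0.3036, 0.007]] [0.5204 0.3297 0.007 ] 0.12952150293503067 156.21799375950445
```

The line and the outline agree: centre (0.517, 0.3215), long axis -23.9°. Descending.

Emit:
drive_tool:
  moves:
    - {"ax":0,"ay":0,"az":0.2,"x":-0.018,"y":0.0076,"z":-0.0475,"gripper":-1}
    - {"ax":0,"ay":0,"az":0.2,"x":-0.018,"y":0.0076,"z":-0.0475,"gripper":-1}
    - {"ax":0,"ay":0,"az":0.2,"x":-0.018,"y":0.0076,"z":-0.0475,"gripper":-1}
    - {"ax":0,"ay":0,"az":0.2,"x":-0.0173,"y":0.0075,"z":-0.0475,"gripper":-1}
    - {"ax":0,"ay":0,"az":0,"x":0,"y":0,"z":-0.03,"gripper":-1}
    - {"ax":0,"ay":0,"az":0,"x":0,"y":0,"z":-0.01,"gripper":-1}
    - {"ax":0,"ay":0,"az":0,"x":0,"y":0,"z":-0.01,"gripper":-1}
    - {"ax":0,"ay":0,"az":0,"x":0,"y":0,"z":0,"gripper":-1}
    - {"ax":0,"ay":0,"az":0,"x":0,"y":0,"z":0,"gripper":-1}

```text
time_s: 5.1
tool_pos: [0.5168, 0.3235, 0.0135]
orientation: [0.206, 0.979, 0.0, 0.001]
ft_force: [0.1, 0.1, 1.0]
finger_gap: 0.0935
finger_force: 0.0
```

Emit:
drive_tool:
  moves:
    - {"ax":0,"ay":0,"az":0,"x":0,"y":-0.002,"z":-0.006,"gripper":-1}
    - {"ax":0,"ay":0,"az":0,"x":0,"y":0,"z":-0.0055,"gripper":-1}
    - {"ax":0,"ay":0,"az":0,"x":0,"y":0,"z":0,"gripper":-1}
    - {"ax":0,"ay":0,"az":0,"x":0,"y":0,"z":0,"gripper":0}
    - {"ax":0,"ay":0,"az":0,"x":0,"y":0,"z":0,"gripper":0.2}
    - {"ax":0,"ay":0,"az":0,"x":0,"y":0,"z":0,"gripper":1}
    - {"ax":0,"ay":0,"az":0,"x":0,"y":0,"z":0,"gripper":1}
    - {"ax":0,"ay":0,"az":0,"x":0,"y":0,"z":0,"gripper":1}
    - {"ax":0,"ay":0,"az":0,"x":0,"y":0,"z":0,"gripper":1}
    - {"ax":0,"ay":0,"az":0,"x":0,"y":0,"z":0,"gripper":1}

```text
time_s: 6.35
tool_pos: [0.5162, 0.3214, 0.0012]
orientation: [0.206, 0.979, 0.0, 0.0]
ft_force: [-0.1, 0.6, 1.0]
finger_gap: 0.0575
finger_force: 30.0
```

Emit:
drive_tool:
  moves:
    - {"ax":0,"ay":0,"az":0,"x":0,"y":0,"z":0.02,"gripper":1}
    - {"ax":0,"ay":0,"az":0,"x":0,"y":0,"z":0.05,"gripper":1}
    - {"ax":0,"ay":0,"az":0,"x":0,"y":0,"z":0.055,"gripper":1}
    - {"ax":0,"ay":0,"az":0,"x":0,"y":0,"z":0.05,"gripper":1}
    - {"ax":0,"ay":0,"az":-8.9,"x":0.008,"y":-0.046,"z":0.01,"gripper":1}
    - {"ax":0,"ay":0,"az":-8.9,"x":0.008,"y":-0.047,"z":0,"gripper":1}
    - {"ax":0,"ay":0,"az":-8.9,"x":0.008,"y":-0.047,"z":0,"gripper":1}
    - {"ax":0,"ay":0,"az":-8.9,"x":0.008,"y":-0.047,"z":0,"gripper":1}
    - {"ax":0,"ay":0,"az":-8.9,"x":0.008,"y":-0.047,"z":0,"gripper":1}
    - {"ax":0,"ay":0,"az":-8.9,"x":0.008,"y":-0.047,"z":0,"gripper":1}
    - {"ax":0,"ay":0,"az":-8.9,"x":0.008,"y":-0.047,"z":0,"gripper":1}
    - {"ax":0,"ay":0,"az":-8.9,"x":0.008,"y":-0.046,"z":0,"gripper":1}

```text
time_s: 7.85
tool_pos: [0.5801, -0.0539, 0.1875]
orientation: [0.738, 0.674, 0.001, 0.0]
ft_force: [0.3, 0.5, -0.8]
finger_gap: 0.0575
finger_force: 30.0
```

Emit:
drive_tool:
  moves:
    - {"ax":-0.65,"ay":-7.27,"az":0,"x":0,"y":0,"z":-0.02,"gripper":1}
    - {"ax":-0.65,"ay":-7.27,"az":0,"x":0,"y":0,"z":-0.02,"gripper":1}
    - {"ax":0,"ay":0,"az":0,"x":0,"y":0,"z":0,"gripper":1}
    - {"ax":0,"ay":0,"az":0,"x":0,"y":0,"z":0,"gripper":1}
    - {"ax":0,"ay":0,"az":0,"x":0,"y":0,"z":0,"gripper":1}

```text
time_s: 8.48
tool_pos: [0.5818, -0.0526, 0.1472]
orientation: [0.731, 0.67, 0.086, 0.094]
ft_force: [-0.3, -0.8, -0.8]
finger_gap: 0.0575
finger_force: 30.0
```

```bash
cat > goal.py <<'E'
from h import *
def frame(yaw=-5.1,tau=14.6):
    return R.from_euler("zy",[yaw,-tau],degrees=True).as_matrix() # cols u,v,n
def delta(goal,slat_in_tool_xyz,F,rel=None):
    """shift/turn taking the tool so slat origin at goal with slat frame F (tool y = slat x)"""
    s=arm.get_state(); Rt=R.from_quat(s["orientation"]).as_matrix()
    Rg=np.c_[F[:,1],F[:,0],-F[:,2]]
    rv=np.degrees(R.from_matrix(Rg@Rt.T).as_rotvec())
    d=goal-Rg@slat_in_tool_xyz-s["tool_pos"]
    print("t",round(s["time_s"],2),"tcp",np.round(s["tool_pos"],4),"turn",rv.round(2),"shift",d.round(4),"force",np.round(s["ft_force"],1),"in slope axes",(F.T@d).round(4),"gap",s["finger_gap"])
C=np.array([.5635,-.0511,.0578]);F=frame();G=C+.029*F[:,0]
E
python3 shot.py w6
python3 - <<'E'
from goal import *
print(G.round(4)); delta(G+.04*F[:,2],np.array([0,0,.0012]),F)
i,c=load("w6")
for b in blobs(i,800,hi=(16,255,255)): print(cv2.boundingRect(b))
E
```

```text
8.53 [ 0.5816 -0.0527  0.147 ] [[0.086, 0.964, 0.252], [0.996, -0.083, -0.023], [-0.001, 0.253, -0.967]] 0.0575 0.013
[ 0.5915 -0.0537  0.0651]
t 8.53 tcp [ 0.5816 -0.0527  0.147 ] turn [ 1.33 -0.01  0.02] shift [-0.0005 -0.0009 -0.042 ] force [-1.  -0.5 -0.6] in slope axes [-0.011  -0.0019 -0.0406] gap 0.057510954580402854
(193, 336, 130, 36)
(179, 95, 160, 209)
```

View pics/w6.png

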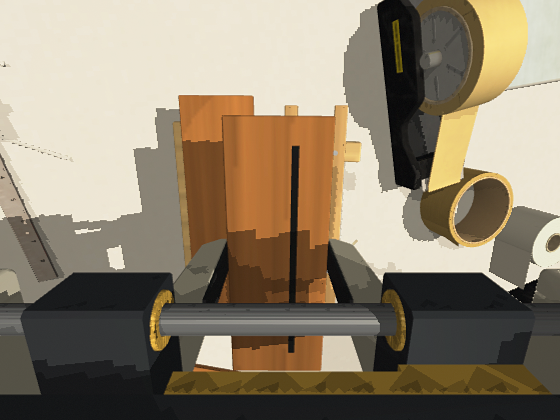

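w6 shows the slat held squarely. Its far end is at row 116, and its line runs from about (296,146) to (291,352) on the up-slope side. I'll fix the Euler order and check the slat's offset in the hand.

```bash
sed -i 's/"zy"/"ZY"/' goal.py
cat > inhand.py <<'E'
from goal import *
i,c=load("w6")
s=arm.get_state();Rt=R.from_quat(s["orientation"]).as_matrix();p=s["tool_pos"]
v=(i.max(2)<50).astype(np.uint8)
col=lambda r:np.mean([x for x in range(285,303) if v[r,x]])
rows=range(140,152)
print([(r,v[r,285:305].sum()) for r in list(rows)+list(range(332,358,2))])
top=min(r for r in range(135,160) if v[r,288:304].sum()>2);bot=max(r for r in range(335,357) if v[r,284:300].sum()>2)
px=[[col(top+2),top-.5],[col(bot-2),bot+.5]]
P=onplane(c,px,p+Rt@[0,0,-.0058],Rt[:,2]);T=(P-p)@Rt
print(px,(T*1000).round(1).tolist(),np.linalg.norm(T[0]-T[1]),"line centre",(T.mean(0)*1000).round(1),"skew deg",np.degrees(np.arctan2(T[0,1]-T[1,1],T[0,0]-T[1,0])))
delta(G+.03*F[:,2],np.array([0,0,.0012]),F)
E
python3 inhand.py
```

```text
[(140, np.uint64(0)), (141, np.uint64(0)), (142, np.uint64(0)), (143, np.uint64(0)), (144, np.uint64(0)), (145, np.uint64(0)), (146, np.uint64(7)), (147, np.uint64(7)), (148, np.uint64(7)), (149, np.uint64(7)), (150, np.uint64(7)), (151, np.uint64(7)), (332, np.uint64(0)), (334, np.uint64(0)), (336, np.uint64(7)), (338, np.uint64(6)), (340, np.uint64(6)), (342, np.uint64(6)), (344, np.uint64(6)), (346, np.uint64(6)), (348, np.uint64(6)), (350, np.uint64(6)), (352, np.uint64(4)), (354, np.uint64(0)), (356, np.uint64(0))]
[[np.float64(295.0), 145.5], [np.float64(290.5), 352.5]] [[64.5, 8.8, -5.8], [-65.7, 8.0, -5.8]] 0.1301802119033793 line centre [-0.6  8.4 -5.8] skew deg 0.3493965109010337
t 8.53 tcp [ 0.5816 -0.0527  0.147 ] turn [ 0.04  0.05 -0.15] shift [ 0.0021 -0.0002 -0.0517] force [-1.  -0.5 -0.6] in slope axes [-0.011   0.     -0.0505] gap 0.057510954580402854
```

The held slat's centre is within 1 mm of the TCP, and its line measures 130.2 mm. Descending along the slope normal to about 4 mm above the starter.

Emit:
drive_tool:
  moves:
    - {"ax":0,"ay":0,"az":-0.15,"x":0.001,"y":0.0004,"z":-0.03,"gripper":1}
    - {"ax":0,"ay":0,"az":0,"x":0.001,"y":0,"z":-0.0217,"gripper":1}
    - {"ax":0,"ay":0,"az":0,"x":0.0033,"y":-0.0003,"z":-0.0125,"gripper":1}
    - {"ax":0,"ay":0,"az":0,"x":0.0033,"y":-0.0003,"z":-0.0125,"gripper":1}
    - {"ax":0,"ay":0,"az":0,"x":0,"y":0,"z":0,"gripper":1}
    - {"ax":0,"ay":0,"az":0,"x":0,"y":0,"z":0,"gripper":1}

```text
time_s: 9.28
tool_pos: [0.5889, -0.0532, 0.0705]
orientation: [0.732, 0.669, 0.085, 0.094]
ft_force: [-0.4, -0.2, -1.4]
finger_gap: 0.0573
finger_force: 30.0
```

Run:
```python
from goal import *
delta(G,np.array([-.0006,0,.0012]),F)
```

```text
t 9.28 tcp [ 0.5889 -0.0532  0.0705] turn [ 0.06 -0.01  0.02] shift [ 0.0023  0.0002 -0.0042] force [-0.4 -0.2 -1.4] in slope axes [ 0.0011  0.0004 -0.0047] gap 0.05732395667592214
```

Emit:
drive_tool:
  moves:
    - {"ax":0,"ay":0,"az":0,"x":0.0013,"y":0.0002,"z":-0.0014,"gripper":1}
    - {"ax":0,"ay":0,"az":0,"x":0.0005,"y":0,"z":-0.0014,"gripper":1}
    - {"ax":0,"ay":0,"az":0,"x":0.0005,"y":0,"z":-0.0014,"gripper":1}
    - {"ax":0,"ay":0,"az":0,"x":0,"y":0,"z":0,"gripper":1}
    - {"ax":0,"ay":0,"az":0,"x":0,"y":0,"z":0,"gripper":1}

```text
time_s: 9.9
tool_pos: [0.5909, -0.0526, 0.0661]
orientation: [0.732, 0.67, 0.085, 0.094]
ft_force: [-0.8, -0.7, 2.6]
finger_gap: 0.0576
finger_force: 30.0
```

Run:
```python
from goal import *
delta(G,np.array([-.0006,0,.0012]),F)
```

```text
t 9.9 tcp [ 0.5909 -0.0526  0.0661] turn [ 0.06  0.   -0.03] shift [ 0.0003 -0.0003  0.0002] force [-0.8 -0.7  2.6] in slope axes [ 0.0003 -0.0003  0.0001] gap 0.05762288410345151
```

Emit:
drive_tool:
  moves:
    - {"ax":0,"ay":0,"az":0,"x":0.0003,"y":0,"z":-0.001,"gripper":1}
    - {"ax":0,"ay":0,"az":0,"x":0,"y":0,"z":0,"gripper":1}
    - {"ax":0,"ay":0,"az":0,"x":0,"y":0,"z":0,"gripper":1}

```text
time_s: 10.28
tool_pos: [0.591, -0.0527, 0.066]
orientation: [0.732, 0.67, 0.086, 0.095]
ft_force: [-6.7, 0.9, 17.3]
finger_gap: 0.0573
finger_force: 30.0
```

Contact at 17 N. I'll release with a small opening because the batten is close, then back out along the normal.

Emit:
drive_tool:
  moves:
    - {"ax":0,"ay":0,"az":0,"x":-0.0002,"y":0,"z":0.0007,"gripper":1}
    - {"ax":0,"ay":0,"az":0,"x":0,"y":0,"z":0,"gripper":-0.28}
    - {"ax":0,"ay":0,"az":0,"x":0,"y":0,"z":0,"gripper":-0.38}
    - {"ax":0,"ay":0,"az":0,"x":0,"y":0,"z":0,"gripper":-0.38}
    - {"ax":0,"ay":0,"az":0,"x":0,"y":0,"z":0,"gripper":-0.38}
    - {"ax":0,"ay":0,"az":0,"x":-0.0013,"y":0.0001,"z":0.005,"gripper":-0.38}
    - {"ax":0,"ay":0,"az":0,"x":-0.0025,"y":0.0002,"z":0.0097,"gripper":-0.38}
    - {"ax":0,"ay":0,"az":0,"x":-0.0075,"y":0.0007,"z":0.029,"gripper":-0.38}
    - {"ax":0,"ay":0,"az":0,"x":-0.0075,"y":0.0007,"z":0.029,"gripper":-1}

```text
time_s: 11.4
tool_pos: [0.5716, -0.0509, 0.1392]
orientation: [0.732, 0.67, 0.085, 0.094]
ft_force: [0.2, -0.5, 1.0]
finger_gap: 0.0703
finger_force: 0.0
```

Emit:
drive_tool:
  moves:
    - {"ax":0.3,"ay":3.6,"az":0,"x":-0.01,"y":0,"z":0.045,"gripper":-1}
    - {"ax":0.35,"ay":3.65,"az":0,"x":-0.01,"y":-0.008,"z":0.045,"gripper":-1}
    - {"ax":0.3,"ay":3.65,"az":0,"x":-0.016,"y":-0.008,"z":0.045,"gripper":-1}
    - {"ax":0.35,"ay":3.65,"az":0,"x":-0.02,"y":-0.008,"z":0.04,"gripper":-1}
    - {"ax":0,"ay":0,"az":0,"x":0,"y":0,"z":0,"gripper":-1}
    - {"ax":0,"ay":0,"az":0,"x":0,"y":0,"z":0,"gripper":-1}
    - {"ax":0,"ay":0,"az":0,"x":0,"y":0,"z":0,"gripper":-1}

```text
time_s: 12.28
tool_pos: [0.5156, -0.0748, 0.3123]
orientation: [0.737, 0.675, -0.001, -0.0]
ft_force: [0.5, 0.2, -0.6]
finger_gap: 0.0931
finger_force: 0.0
```

```bash
python3 shot.py w7
```

```text
12.32 [ 0.5157 -0.0747  0.3123] [[0.087, 0.996, -0.002], [0.996, -0.087, -0.001], [-0.001, -0.002, -1.0]] 0.0929 0.004
```

Emit:
drive_tool:
  moves:
    - {"ax":0,"ay":0,"az":0,"x":0.02,"y":-0.05,"z":0,"gripper":-1}
    - {"ax":0,"ay":0,"az":0,"x":0.02,"y":-0.05,"z":0,"gripper":-1}
    - {"ax":0,"ay":0,"az":0,"x":0,"y":0,"z":0,"gripper":-1}
    - {"ax":0,"ay":0,"az":0,"x":0,"y":0,"z":0,"gripper":-1}
    - {"ax":0,"ay":0,"az":0,"x":0,"y":0,"z":0,"gripper":-1}

```text
time_s: 12.95
tool_pos: [0.5559, -0.1734, 0.3132]
orientation: [0.737, 0.676, -0.0, -0.0]
ft_force: [0.3, -0.5, -0.6]
finger_gap: 0.0926
finger_force: 0.0
```

```bash
python3 shot.py w8; python3 -c "
import cv2,numpy as np
cv2.imwrite('pics/w78.png',np.hstack([cv2.imread('pics/w7.png')[:300,80:480],cv2.imread('pics/w8.png')[:300,80:480]]))"
```

```text
13.0 [ 0.556  -0.1736  0.3134] [[0.086, 0.996, -0.0], [0.996, -0.086, -0.001], [-0.001, -0.0, -1.0]] 0.093 0.004
```

View pics/w78.png

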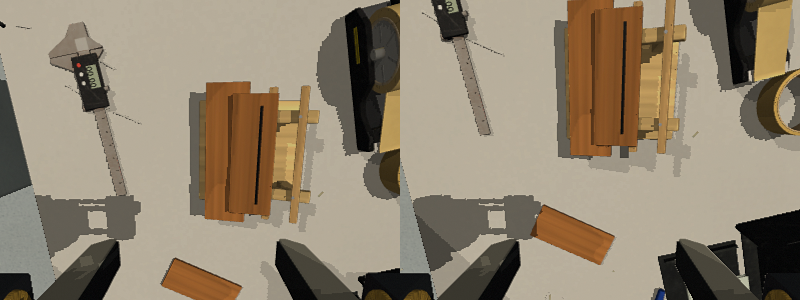

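w7 and w8 show the long slat lying on the starter, with its line at about (343,107)-(337,205) in w7 and (304,23)-(302,132) in w8. Triangulating it, and the short slat again.

Run:
```python
from goal import *
i7,c7=load("w7");i8,c8=load("w8")
e7,a=lineends(i7,328,352,100,212);e8,b=lineends(i8,293,312,17,140)
print(e7.round(1).tolist(),a,e8.round(1).tolist(),b)
X=[]
for p,q in zip(e7,e8):
    x,r=tri([c7,c8],[p,q]);X.append(x);print(x.round(4),r)
X=np.array(X);d=X[0]-X[1];m=X.mean(0);print("len",np.linalg.norm(d),"yaw",np.degrees(np.arctan2(d[1],d[0])),"mid",m.round(4))
exp=G+.009*F[:,0]+.007*F[:,2];print("exp",exp.round(4),"err slope axes mm",((m-exp)@F*1e3).round(1))
# lower edge of the slat vs starter line: edge pixel in w7/w8 upper-face edge, ray onto slat upper plane
for n,i,c in(("w7",i7,c7),("w8",i8,c8)):
    for b in blobs(i,800,hi=(16,255,255)): print(n,cv2.boundingRect(b),rect(c,b,.0065))
```

```text
[[341.4, 105.6], [335.3, 203.4]] 2.433214916406452 [[304.5, 21.6], [301.3, 133.4]] 2.531659847779157
[0.6035 0.0107 0.0727] [np.float64(0.08), np.float64(0.08)]
[ 0.5914 -0.1178  0.0723] [np.float64(0.08), np.float64(0.08)]
len 0.12905402717843498 yaw 84.61321854623674 mid [ 0.5974 -0.0536  0.0725]
exp [ 0.5984 -0.0542  0.0742] err slope axes mm [-1.4  0.6 -1.4]
w7 (242, 258, 80, 45) (503, -279, 130, 59, -30.2)
w7 (285, 82, 74, 140) (581, -59, 212, 107, 84.6)
w8 (210, 205, 85, 60) (504, -280, 129, 59, -30.2)
w8 (248, 0, 75, 156) (576, -48, 209, 104, 84.6)
```

The slat lies within about 1.5 mm of the ideal pose. Now the short slat, gripped at (0.504, -0.280) with tool y yaw 59.8°.

Emit:
drive_tool:
  moves:
    - {"ax":0,"ay":0,"az":9.25,"x":-0.0075,"y":-0.0152,"z":-0.015,"gripper":-1}
    - {"ax":0,"ay":0,"az":9.25,"x":-0.0075,"y":-0.0152,"z":-0.03,"gripper":-1}
    - {"ax":0,"ay":0,"az":9.25,"x":-0.0075,"y":-0.0152,"z":-0.03,"gripper":-1}
    - {"ax":0,"ay":0,"az":9.25,"x":-0.0075,"y":-0.0152,"z":-0.03,"gripper":-1}
    - {"ax":0,"ay":0,"az":9.25,"x":-0.0075,"y":-0.0152,"z":-0.03,"gripper":-1}
    - {"ax":0,"ay":0,"az":9.25,"x":-0.0075,"y":-0.0152,"z":-0.03,"gripper":-1}
    - {"ax":0,"ay":0,"az":9.2,"x":-0.007,"y":-0.0149,"z":-0.035,"gripper":-1}
    - {"ax":0,"ay":0,"az":0,"x":0,"y":0,"z":-0.05,"gripper":-1}
    - {"ax":0,"ay":0,"az":0,"x":0,"y":0,"z":-0.03,"gripper":-1}
    - {"ax":0,"ay":0,"az":0,"x":0,"y":0,"z":-0.02,"gripper":-1}
    - {"ax":0,"ay":0,"az":0,"x":0,"y":0,"z":0,"gripper":-1}
    - {"ax":0,"ay":0,"az":0,"x":0,"y":0,"z":0,"gripper":-1}

```text
time_s: 14.5
tool_pos: [0.5048, -0.2807, 0.0143]
orientation: [0.261, 0.965, -0.0, 0.001]
ft_force: [-0.9, -0.1, 0.1]
finger_gap: 0.0934
finger_force: 0.0
```

Run:
```python
from goal import *
F0=R.from_euler("Z",[59.8],degrees=True).as_matrix()
delta(np.array([.504,-.2797,0]),np.array([0,0,.0015]),F0)
```

```text
Traceback (most recent call last):
  File "goal.py", line 8, in delta
    rv=np.degrees(R.from_matrix(Rg@Rt.T).as_rotvec())
                                ~~^~~~~
ValueError: matmul: Input operand 1 has a mismatch in its core dimension 0, with gufunc signature (n?,k),(k,m?)->(n?,m?) (size 3 is different from 9)
```

Emit:
drive_tool:
  moves:
    - {"ax":0,"ay":0,"az":0,"x":-0.0008,"y":0.001,"z":-0.0065,"gripper":-1}
    - {"ax":0,"ay":0,"az":0,"x":0,"y":0,"z":-0.006,"gripper":-1}
    - {"ax":0,"ay":0,"az":0,"x":0,"y":0,"z":0,"gripper":-1}
    - {"ax":0,"ay":0,"az":0,"x":0,"y":0,"z":0,"gripper":0}
    - {"ax":0,"ay":0,"az":0,"x":0,"y":0,"z":0,"gripper":0.2}
    - {"ax":0,"ay":0,"az":0,"x":0,"y":0,"z":0,"gripper":1}
    - {"ax":0,"ay":0,"az":0,"x":0,"y":0,"z":0,"gripper":1}
    - {"ax":0,"ay":0,"az":0,"x":0,"y":0,"z":0,"gripper":1}
    - {"ax":0,"ay":0,"az":0,"x":0,"y":0,"z":0,"gripper":1}
    - {"ax":0,"ay":0,"az":0,"x":0,"y":0,"z":0,"gripper":1}

```text
time_s: 15.75
tool_pos: [0.5033, -0.2802, 0.0009]
orientation: [0.262, 0.965, -0.0, 0.0]
ft_force: [-1.0, 0.4, 1.5]
finger_gap: 0.0575
finger_force: 30.0
```

Emit:
drive_tool:
  moves:
    - {"ax":0,"ay":0,"az":0,"x":0,"y":0,"z":0.02,"gripper":1}
    - {"ax":0,"ay":0,"az":0,"x":0,"y":0,"z":0.05,"gripper":1}
    - {"ax":0,"ay":0,"az":0,"x":0,"y":0,"z":0.055,"gripper":1}
    - {"ax":0,"ay":0,"az":0,"x":0,"y":0,"z":0.055,"gripper":1}
    - {"ax":0,"ay":0,"az":-8.1,"x":0.013,"y":0.028,"z":0.01,"gripper":1}
    - {"ax":0,"ay":0,"az":-8.1,"x":0.013,"y":0.028,"z":0,"gripper":1}
    - {"ax":0,"ay":0,"az":-8.1,"x":0.013,"y":0.028,"z":0,"gripper":1}
    - {"ax":0,"ay":0,"az":-8.1,"x":0.013,"y":0.028,"z":0,"gripper":1}
    - {"ax":0,"ay":0,"az":-8.1,"x":0.013,"y":0.028,"z":0,"gripper":1}
    - {"ax":0,"ay":0,"az":-8.1,"x":0.013,"y":0.028,"z":0,"gripper":1}
    - {"ax":0,"ay":0,"az":-8.1,"x":0.013,"y":0.028,"z":0,"gripper":1}
    - {"ax":0,"ay":0,"az":-8.1,"x":0.013,"y":0.028,"z":0,"gripper":1}

```text
time_s: 17.25
tool_pos: [0.6075, -0.0551, 0.1907]
orientation: [0.74, 0.673, -0.001, 0.0]
ft_force: [0.8, 0.1, -0.1]
finger_gap: 0.0577
finger_force: 30.0
```

Emit:
drive_tool:
  moves:
    - {"ax":-0.65,"ay":-7.27,"az":0,"x":0,"y":0,"z":-0.02,"gripper":1}
    - {"ax":-0.65,"ay":-7.27,"az":0,"x":0,"y":0,"z":-0.01,"gripper":1}
    - {"ax":0,"ay":0,"az":0,"x":0,"y":0,"z":0,"gripper":1}
    - {"ax":0,"ay":0,"az":0,"x":0,"y":0,"z":0,"gripper":1}
    - {"ax":0,"ay":0,"az":0,"x":0,"y":0,"z":0,"gripper":1}

```text
time_s: 17.88
tool_pos: [0.6088, -0.0563, 0.1614]
orientation: [0.733, 0.669, 0.086, 0.094]
ft_force: [-0.3, -0.8, -1.1]
finger_gap: 0.0575
finger_force: 30.0
```

```bash
cat >> goal.py <<'E'
F2=frame(-5.2);G2=np.array([.5977,-.0538,.0735])+.029*F2[:,0]
E
python3 shot.py w9
python3 - <<'E'
from goal import *
print(G2.round(4));delta(G2+.03*F2[:,2],np.array([0,0,.0009]),F2)
i,c=load("w9")
s=arm.get_state();Rt=R.from_quat(s["orientation"]).as_matrix();p=s["tool_pos"]
# far end of the held slat: expected corners if centred
T=np.array([[65,29],[65,-29],[-65,29],[-65,-29]])/1e3
print("expected corners px",proj(c,p+(np.c_[T,np.full(4,.0009-.007)]@Rt.T)).round(1).tolist())
E
```

```text
17.93 [ 0.6085 -0.0564  0.1612] [[0.091, 0.964, 0.251], [0.996, -0.088, -0.023], [-0.0, 0.252, -0.968]] 0.0571 0.012
[ 0.6256 -0.0563  0.0808]
t 17.93 tcp [ 0.6085 -0.0564  0.1612] turn [ 0.02 -0.01  0.03] shift [ 0.0094  0.0008 -0.0505] force [-0.3  0.4 -1.1] in slope axes [-0.0037  0.0016 -0.0512] gap 0.05706201052507657
expected corners px [[334.2, 144.5], [222.1, 144.6], [323.6, 352.0], [232.5, 352.0]]
```

View pics/w9.png

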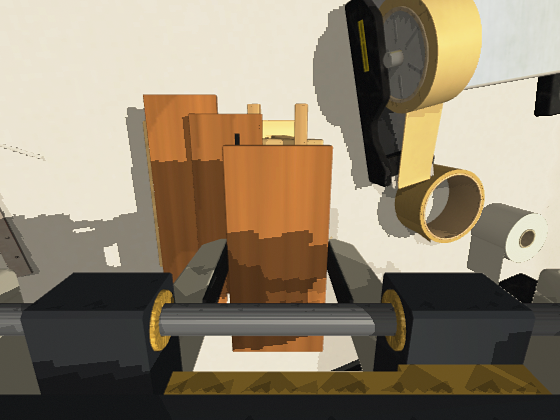

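The held short slat's corners, about (222,145), (332,145) and row 351, match the expected centred grip. Descending to about 5 mm above.

Emit:
drive_tool:
  moves:
    - {"ax":0,"ay":0,"az":0,"x":0.005,"y":0.0004,"z":-0.026,"gripper":1}
    - {"ax":0,"ay":0,"az":0,"x":0.0044,"y":0.0004,"z":-0.0245,"gripper":1}
    - {"ax":0,"ay":0,"az":0,"x":0.0032,"y":-0.0003,"z":-0.0121,"gripper":1}
    - {"ax":0,"ay":0,"az":0,"x":0.0031,"y":-0.0003,"z":-0.0121,"gripper":1}
    - {"ax":0,"ay":0,"az":0,"x":0,"y":0,"z":0,"gripper":1}
    - {"ax":0,"ay":0,"az":0,"x":0,"y":0,"z":0,"gripper":1}

```text
time_s: 18.68
tool_pos: [0.6233, -0.0559, 0.0866]
orientation: [0.732, 0.669, 0.085, 0.094]
ft_force: [0.4, -0.1, -1.7]
finger_gap: 0.0574
finger_force: 30.0
```

Run:
```python
from goal import *
delta(G2,np.array([0,0,.0009]),F2)
```

```text
t 18.68 tcp [ 0.6233 -0.0559  0.0866] turn [ 0.04  0.   -0.02] shift [ 0.0022 -0.0004 -0.0049] force [ 0.4 -0.1 -1.7] in slope axes [ 0.0009 -0.0002 -0.0053] gap 0.0574071800382447
```

Emit:
drive_tool:
  moves:
    - {"ax":0,"ay":0,"az":0,"x":0.0012,"y":-0.0002,"z":-0.0014,"gripper":1}
    - {"ax":0,"ay":0,"az":0,"x":0.0004,"y":-0.0001,"z":-0.0014,"gripper":1}
    - {"ax":0,"ay":0,"az":0,"x":0.0003,"y":0,"z":-0.001,"gripper":1}
    - {"ax":0,"ay":0,"az":0,"x":0,"y":0,"z":0,"gripper":1}

```text
time_s: 19.18
tool_pos: [0.6249, -0.0562, 0.0823]
orientation: [0.732, 0.669, 0.085, 0.094]
ft_force: [-0.3, -0.4, -1.1]
finger_gap: 0.0576
finger_force: 30.0
```

Emit:
drive_tool:
  moves:
    - {"ax":0,"ay":0,"az":0,"x":0.0003,"y":0,"z":-0.001,"gripper":1}
    - {"ax":0,"ay":0,"az":0,"x":0,"y":0,"z":0,"gripper":1}

```text
time_s: 19.42
tool_pos: [0.6251, -0.0562, 0.0819]
orientation: [0.732, 0.669, 0.085, 0.094]
ft_force: [-4.5, 0.3, 7.9]
finger_gap: 0.0573
finger_force: 30.0
```

Emit:
drive_tool:
  moves:
    - {"ax":0,"ay":0,"az":0,"x":0.0001,"y":0,"z":-0.0005,"gripper":1}
    - {"ax":0,"ay":0,"az":0,"x":0,"y":0,"z":0,"gripper":1}

```text
time_s: 19.68
tool_pos: [0.6251, -0.0562, 0.0819]
orientation: [0.732, 0.669, 0.085, 0.094]
ft_force: [-6.2, 0.2, 13.9]
finger_gap: 0.0572
finger_force: 30.0
```

Firm contact at 14 N. Releasing and backing out.

Emit:
drive_tool:
  moves:
    - {"ax":0,"ay":0,"az":0,"x":-0.0001,"y":0,"z":0.0005,"gripper":1}
    - {"ax":0,"ay":0,"az":0,"x":0,"y":0,"z":0,"gripper":-0.28}
    - {"ax":0,"ay":0,"az":0,"x":0,"y":0,"z":0,"gripper":-0.38}
    - {"ax":0,"ay":0,"az":0,"x":0,"y":0,"z":0,"gripper":-0.38}
    - {"ax":0,"ay":0,"az":0,"x":0,"y":0,"z":0,"gripper":-0.38}
    - {"ax":0,"ay":0,"az":0,"x":-0.0013,"y":0.0001,"z":0.005,"gripper":-0.38}
    - {"ax":0,"ay":0,"az":0,"x":-0.0025,"y":0.0002,"z":0.0097,"gripper":-0.38}
    - {"ax":0,"ay":0,"az":0,"x":-0.0075,"y":0.0007,"z":0.029,"gripper":-0.38}
    - {"ax":0,"ay":0,"az":0,"x":-0.0075,"y":0.0007,"z":0.029,"gripper":-1}

```text
time_s: 20.8
tool_pos: [0.6054, -0.0544, 0.1548]
orientation: [0.732, 0.669, 0.085, 0.093]
ft_force: [0.1, -1.0, -0.6]
finger_gap: 0.0697
finger_force: 0.0
```

Emit:
drive_tool:
  moves:
    - {"ax":0.3,"ay":3.6,"az":0,"x":-0.015,"y":-0.01,"z":0.045,"gripper":-1}
    - {"ax":0.35,"ay":3.65,"az":0,"x":-0.015,"y":-0.03,"z":0.045,"gripper":-1}
    - {"ax":0.3,"ay":3.65,"az":0,"x":-0.015,"y":-0.04,"z":0.045,"gripper":-1}
    - {"ax":0.35,"ay":3.65,"az":0,"x":-0.015,"y":-0.02,"z":0.03,"gripper":-1}
    - {"ax":0,"ay":0,"az":0,"x":0,"y":0,"z":0,"gripper":-1}
    - {"ax":0,"ay":0,"az":0,"x":0,"y":0,"z":0,"gripper":-1}
    - {"ax":0,"ay":0,"az":0,"x":0,"y":0,"z":0,"gripper":-1}

```text
time_s: 21.68
tool_pos: [0.5459, -0.1534, 0.3182]
orientation: [0.738, 0.675, -0.001, -0.0]
ft_force: [-0.5, 0.3, 0.3]
finger_gap: 0.093
finger_force: 0.0
```

```bash
python3 shot.py w10
python3 - <<'E'
from goal import *
i,c=load("w10")
def corners(O,Fr,L,z=.007): return O+np.array([[-.029,L/2,z],[.029,L/2,z],[.029,-L/2,z],[-.029,-L/2,z]])@Fr.T
im=i.copy()
for k,(O,Fr,L,col) in enumerate([(G-.001*F[:,0],F,.16,(0,255,0)),(G2,F2,.13,(0,0,255))]):
    q=proj(c,corners(O,Fr,L)); print(q.round(1).tolist())
    for x,y in q: cv2.circle(im,(round(x*1),round(y*1)),2,col,-1)
x=im[0:240,200:480]; cv2.imwrite("pics/w10c.png",cv2.resize(x,None,fx=2.5,fy=2.5)[:,:,::-1])
E
```

```text
21.73 [ 0.546  -0.1534  0.3182] [[0.088, 0.996, -0.002], [0.996, -0.088, -0.0], [-0.001, -0.002, -1.0]] 0.0927 0.008
[[283.0, 28.6], [330.6, 25.1], [324.6, 160.5], [282.3, 159.1]]
[[312.8, 38.6], [363.1, 35.6], [354.8, 150.2], [309.3, 148.9]]
```

View pics/w10c.png

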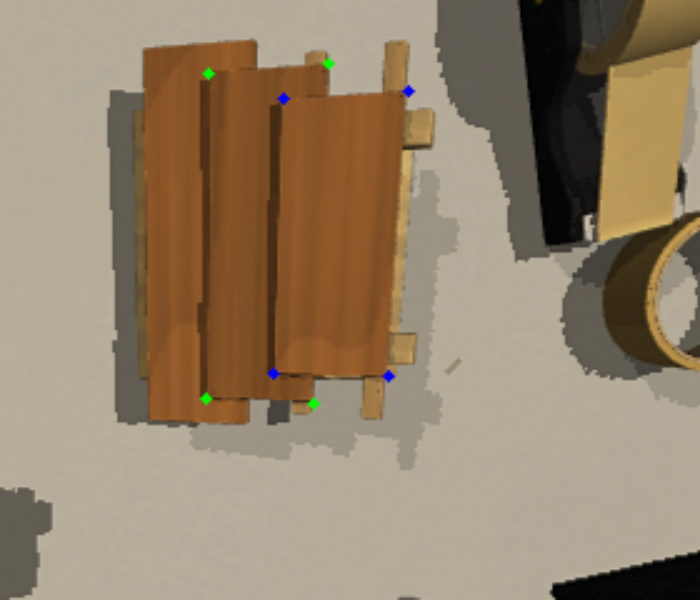

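All three courses sit as predicted, with corners within about 1 px (1–1.5 mm) at (283,28)-(325,160) for the long slat and (313,38)-(355,150) for the short one. The lines are covered by the lower edges and the gripper is clear. Handing in.

```bash
python3 -c "
from plant import arm
print(arm.close_job())"
```

```text
the job is handed in; nothing more can be done
None
```

I laid the long slat to the starter's line and the short slat to the long one's, both within about 1.5 mm by the cameras, and handed the job in at about 22 s; the interface gave no verdict.

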